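# Press the riser into the corner of a rotating polish display

### The job

Finish building the rotating polish display: first turn the round stand anticlockwise (seen from above) until the lug on its rim is home against the fixed stop post. Then slide the loose two-step wooden riser back until it sits flat on the platter and flush against the upright back panel, wholly within the panel's width, and with one diagonal push press it firmly against panel and platter together; the program finishes while still holding that push, so that the adhesive can take. Leave the other things on the table where they are.

Things in the scene. Friction and masses are not known exactly. Their poses are not given: they have to be found in the camera images.
- foot: Fixed black round foot of the display stand, 170 mm across, 10 mm high, screwed to the table; origin on the table, on the stand's vertical turning axis. A flat steel arm on it carries the stop post (14 mm thick, 34 mm high, 143 mm from the axis, 120 degrees anticlockwise of the foot's x axis). The foot's x axis is the direction in which the panel lies from the axis when the stand is home.
- stand (a joint): Turning angle of the stand (platter with panel and knob) about the vertical axis through the foot's origin, rad. 0 = home, the lug against the stop post (a hard stop); it starts negative (-1.25 to -0.65) and grows when turned anticlockwise seen from above. Stiff: it needs about 0.4 N m (about 4 N at the knob) to turn, and stays where it is left.
- platter: Round aluminium platter of the stand, 250 mm across; origin on the axis at table height; its top is 30 mm above the table, and turns with the stand. The steel lug on its rim reaches 153 mm from the axis. At home its x axis is parallel to the foot's.
- knob_top (a point): Top centre of the black upright knob on the platter, for turning the stand: a round post 18 mm in diameter, 45 mm high above the platter, 110 mm from the axis, on the opposite side from the panel. This point is 75 mm above the table.
- panel: Upright plywood back panel fixed on the platter, 170 mm wide (y), 12 mm thick (x), 52 mm high above the platter; origin at the bottom centre of its front face, 62 mm from the axis and 30 mm above the table. Its x axis points away from the riser, square to the face.
- panel_face (a point): Bottom centre of the panel's front face (same as the panel's origin and axes); the riser's back belongs against this face.
- riser: Loose two-step plywood riser on the platter before the panel, 60 mm deep (x), 100 mm wide (y), about 0.2 kg; origin at the centre of its underside. Its front (-x) part is a low tread 32 mm deep and 20 mm high; its rear (+x) part is 28 mm deep and 48 mm high. It starts 25 to 60 mm off the panel and turned by up to 0.4 rad from it, and rides on the platter when the stand turns.
- riser_step (a point): Middle of the inner corner of the riser's step, where the tread meets the upright face: 2 mm behind the riser's centre (+x) and 20 mm above its underside; the upright face goes 28 mm up from here. Shut fingertips fit on the tread against that face, a good place to push. Friction at platter and panel eats part of the push: about 14 N forward and 14 N down is ample.
- riser_back (a point): Middle of the lower rear edge of the riser, 30 mm behind its centre (+x).
- polish_a: Bystander: small glass polish bottle, 32 mm across, 70 mm high, near the stand on the far left; origin under its centre.
- polish_b: Bystander: another such bottle, near the stand on the far right; origin under its centre.
- buffer: Bystander: grey nail buffer block, 95 x 26 x 26 mm, lying right of the stand; origin under its centre.
- bowl: Bystander: white soaking bowl, 110 mm across, 45 mm high, left of the stand; origin under its centre.
- jar: Bystander: white jar with metal cap, 60 mm across, 55 mm high, far left; origin under its centre.
- pusher: Bystander: thin steel cuticle pusher, 135 mm long, 8 mm thick, lying on the right; origin under its middle.
- remover: Bystander: white plastic bottle, 56 mm across, 130 mm high, standing on the right; origin under its centre.
Not all that is in view belongs to the job. Leave any blue, purple or red look-alike of the riser alone.

How it is judged:
By the outcome, as a careful person would: the job done as asked, in the order asked, and still so for the second after the job is handed in, while the arm keeps its last pose, push and grip.
It also fails if it takes over 54 s, if anything falls off the work surface, if the arm or the gripper's body presses on something with over 40 N, if the wrist force passes 120 N, or if a joint passes its speed limit or range.

### The arm

A 6-joint arm with a two-finger parallel gripper is mounted at the origin on the work surface. World frame = base frame: x ahead of the robot, y to its left, z up, the work surface at z = 0. Lengths are in mm, angles in rad, forces in N, time in s.
With the tool pointing down it reaches from about 350 to 925 mm from the base axis. Payload 6.4 kg.
Tool frame: the origin (TCP) lies at the very end of the fingers, on their centre line; the grasp point (between the pads) lies 19 mm behind it; y points along the fingers, z is the direction in which the jaws open and shut, and the axes are right-handed (so a half turn about y gives the same grasp; the last joint's range is limited). The gripper opens to 94 mm and grips with 3 to 60 N. Pads are 16 mm wide; open, the fingers measure 119 mm over their backs; the gripper's body (75 mm by 177 mm) begins 78 mm behind the grasp point.
Start: joints at [1.123, 0.245, 1.558, -0, 1.339, -0.174], TCP at [175.751, 625.8, 205.455] pointing down, gripper open.
Joint ranges: [-3.13, 3.13], [-1.02, 2.26], [0.13, 2.54], [-0.95, 4.09], [0.21, 2.88], [-2.74, 2.74]. Speed limits (rad/s): [2.57, 2.57, 3.14, 3.14, 3.14, 3.14].

### API

Orientations are given as a rotation vector (axis times angle).
In Python, from rig import arm, read_camera, regions_of gives the robot as it stands.
- The arm moves only by the tool servo_tool, never from a script. Its argument "targets" is a list of rows, each a list of 5 numbers: the shift along the world's x, y, z in mm, then the turn about the world's z in rad, then the gripper command: -1 is fully open, 1 is shut, values between are in proportion. In form: [[x, y, z, roll, hand], ...]. A call has 1 to 10 rows; each row shifts and turns the commanded pose from where the row before left it; what a row does not reach is not made up. A row lasts 1/10 s, in which the tool goes at most 50 mm and 8.59 degrees, less where a joint would pass 70% of its speed; a pose out of reach is approached as far as the arm can. A call with a gripper value outside its range is refused whole. The fingers move at their own pace and stop on an object; the grip force is fixed at half the most. Time passes only in rows, so rows that do not move let the fingers close. It gives the time, the measured TCP pose, the force and the opening at its end, in the units of the state.
- arm.state(): the state, without advancing time (a new reading comes with each control period).
- read_camera(name): name is "side" or "top"; returns a dict with "img" (400x640x3 uint8, red, green, blue), "vfov" (degrees; the focal length in pixels is half the picture's height over the tangent of half this angle, whatever the lens; pixels are square), "cx", "cy" (the principal point, pixels), "k1" (the pictures are not rectified: a ray, as slopes to the right and down, at radius r is drawn at 1 + k1 r^2 times it, then the intrinsics apply), "view" (4x4, takes a point from world to camera coordinates). Camera axes: x right, y up, looking along -z (the intrinsics and any distortion apply to the point x, -y, -z); pixel columns grow to the right and rows downward; lengths in mm; the calibration is good to about 2 mm. A picture is of the moment at which its call begins. There is no depth.
- arm.job_done(): hands the job in, once; it reports no verdict.
Trained networks look in the newest picture that a camera, given by its name, has taken for a name from the list of things; names that differ only in an ending like _2 or _b are one class to them, and where a whole thing is asked for, a point or a joint stands for the part that bears it (a point fixed in the world has none). Each returns a list of dicts, best first, with "conf" (0 to 1); they miss things now and then, are a little off and sometimes report something else, mostly with a low value. They report only what shows in the picture. A call takes as long as a camera call. They do not tell look-alikes from the thing itself.
- regions_of(name, camera): "mask" (400x640 bool, what is visible of it) and "rect" ([left, top, right, bottom] in pixels, round what is visible of it).
The state is a dict: "time_s": time; "joint_pos": joint angles; "joint_vel": joint speeds; "effort": joint torques, N m; "position": TCP position; "ee_rot": TCP orientation; "ft_force": force on the tool from outside, world axes, zero at the start; "moment": the same for the moment, N m; "gripper_width": opening from 0.0 (shut) to 1.0 (fully open).
Only numpy, scipy, OpenCV 4.12 (cv2) and the standard library are available. Lean on these libraries where they do the work, as an engineer would, in place of code of your own. Each camera call takes 0.05 s, during which the arm holds its last target. There are 200 camera calls.

## Working session

There is one attempt and no reset: what is moved stays moved. The work goes in short steps, Python scripts to look and compute and a tool call to move; the robot and the scene stay as the last step left them, time stands still between calls to the robot, and variables do not carry over. Pictures are saved under pics/ and viewed, about 8 in all and at most 12, crops included, and the job is handed in when it is done.

Besides the shell and the picture viewer there is one more tool, called after "Call:" as name(argument=value, ...), one argument or row to a line, values as JSON. servo_tool: Moves the arm, as the interface text tells. Its arguments: {"type":"object","properties":{"targets":{"type":"array","items":{"type":"array","items":{"type":"number"}}}},"required":["targets"]}

```bash
ls; mkdir -p pics; cat > h.py <<'E'
import numpy as np, cv2
from rig import arm, read_camera, regions_of
def K(c):
    f=200/np.tan(np.radians(c["vfov"])/2); return f
def proj(c,P):
    P=np.atleast_2d(np.array(P,float)); q=(c["view"]@np.c_[P,np.ones(len(P))].T).T
    s=np.c_[q[:,0]/-q[:,2],-q[:,1]/-q[:,2]]; r2=(s**2).sum(1,keepdims=True)
    return s*(1+c["k1"]*r2)*K(c)+[c["cx"],c["cy"]]
def ray(c,uv):
    d=(np.array(uv,float)-[c["cx"],c["cy"]])/K(c); s=d.copy()
    for _ in range(20): s=d/(1+c["k1"]*(s@s))
    R=c["view"][:3,:3]; o=-R.T@c["view"][:3,3]
    return o,R.T@np.array([s[0],-s[1],-1])
def onz(c,uv,z):
    o,d=ray(c,uv); return o+d*(z-o[2])/d[2]
def save(n,img): cv2.imwrite("pics/"+n,img[:,:,::-1])
E
python3 - <<'E'
from h import *
s=arm.state(); print(s["position"],s["ee_rot"],s["gripper_width"])
for n in("side","top"):
    c=read_camera(n); save(n+"0.png",c["img"]); print(n,c["vfov"],c["cx"],c["cy"],c["k1"],np.linalg.inv(c["view"])[:3,3].round())
    for t in("foot","platter","knob_top","panel","riser","polish_a","buffer","bowl","jar","pusher","remover"):
        for r in regions_of(t,n):
            m=r["mask"]; ys,xs=np.nonzero(m); print(t,round(r["conf"],2),r["rect"],m.sum(),onz(c,(xs.mean(),ys.mean()),30).round() if m.any() else "")
E
```

```text
pics
[175.49498035 625.26184528 204.38723215] [-1.5618564   0.21540502 -0.21452508] 1.0026514636024162
side 49.34727352290658 321.3031308436932 197.3596602357021 -0.08840998773383178 [  16. -598.  664.]
foot 0.65 [281.8, 219.8, 289.4, 238.8] 107 [478.  24.  30.]
foot 0.22 [246.0, 137.9, 265.8, 158.5] 410 [672. 388.  30.]
foot 0.18 [392.8, 265.4, 439.2, 301.1] 743 [ 553. -287.   30.]
platter 0.76 [288.3, 199.4, 400.7, 279.4] 5264 [ 536. -105.   30.]
knob_top 0.47 [293.7, 205.7, 301.1, 228.9] 125 [525.  34.  30.]
panel 0.97 [362.7, 198.2, 380.6, 262.9] 607 [ 611. -129.   30.]
riser 0.9 [398.7, 179.9, 436.3, 210.2] 829 [ 802. -105.   30.]
riser 0.66 [318.5, 207.0, 356.4, 254.1] 1230 [558. -73.  30.]
riser 0.65 [260.0, 310.2, 320.5, 382.0] 2605 [ 283. -229.   30.]
riser 0.57 [218.7, 184.8, 261.9, 226.9] 1120 [460. 168.  30.]
polish_a 0.73 [360.4, 168.2, 370.9, 196.4] 242 [741.  14.  30.]
polish_a 0.58 [416.9, 204.1, 429.3, 237.3] 302 [ 725. -185.   30.]
polish_a 0.47 [392.9, 265.3, 436.9, 297.7] 770 [ 554. -286.   30.]
buffer 0.57 [392.7, 265.6, 438.3, 299.8] 741 [ 553. -287.   30.]
bowl
[... 848 characters left out ...]
   30.]
panel 0.57 [342.5, 149.7, 376.2, 210.1] 493 [ 598. -147.   30.]
riser 0.77 [318.6, 175.2, 350.8, 220.0] 883 [547. -85.  30.]
riser 0.76 [223.4, 215.6, 257.5, 241.6] 769 [463. 181.  30.]
riser 0.75 [320.3, 86.4, 357.1, 120.0] 797 [816. -94.  30.]
polish_a 0.55 [294.9, 120.9, 302.9, 137.1] 127 [742.  18.  30.]
polish_a 0.25 [432.3, 165.5, 457.1, 187.7] 471 [ 606. -396.   30.]
buffer 0.58 [392.6, 170.3, 410.4, 203.6] 311 [ 565. -277.   30.]
bowl 0.91 [149.2, 190.5, 188.1, 229.4] 1197 [512. 381.  30.]
jar 0.72 [149.8, 145.1, 175.3, 164.6] 404 [674. 391.  30.]
pusher 0.51 [420.5, 222.4, 442.0, 269.6] 155 [ 411. -347.   30.]
remover 0.76 [430.3, 165.7, 457.3, 189.1] 505 [ 604. -397.   30.]
```

```bash
python3 - <<'E'
import cv2
t=cv2.imread("pics/top0.png")[110:270,260:450]; s=cv2.imread("pics/side0.png")[160:310,255:445]
t=cv2.resize(t,(712,600),interpolation=2); cv2.imwrite("pics/t1.png",t)
cv2.imwrite("pics/s1.png",cv2.resize(s,(760,600),interpolation=2))
E
```

```text
(no output)
```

View pics/top0.png

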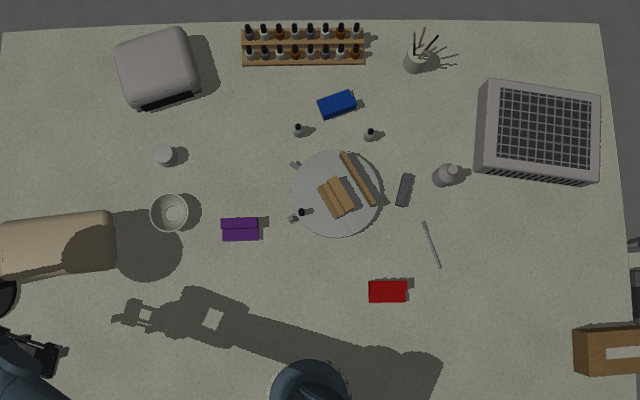

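View pics/t1.png

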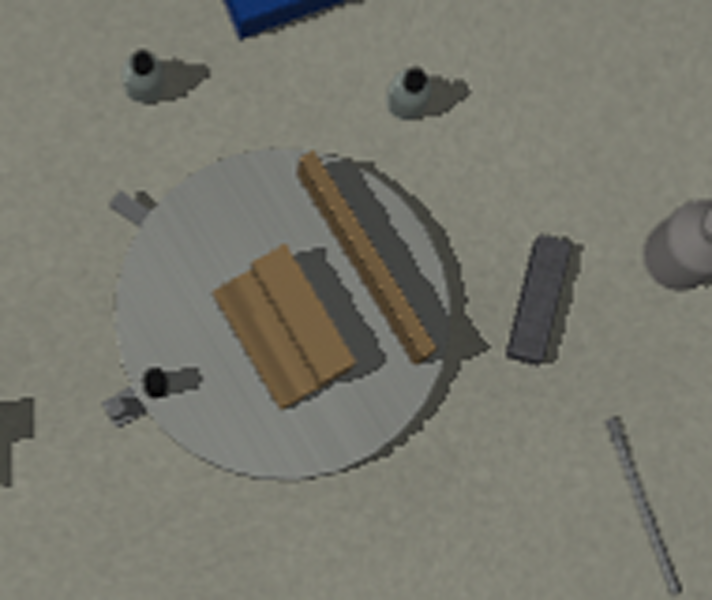

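View pics/s1.png

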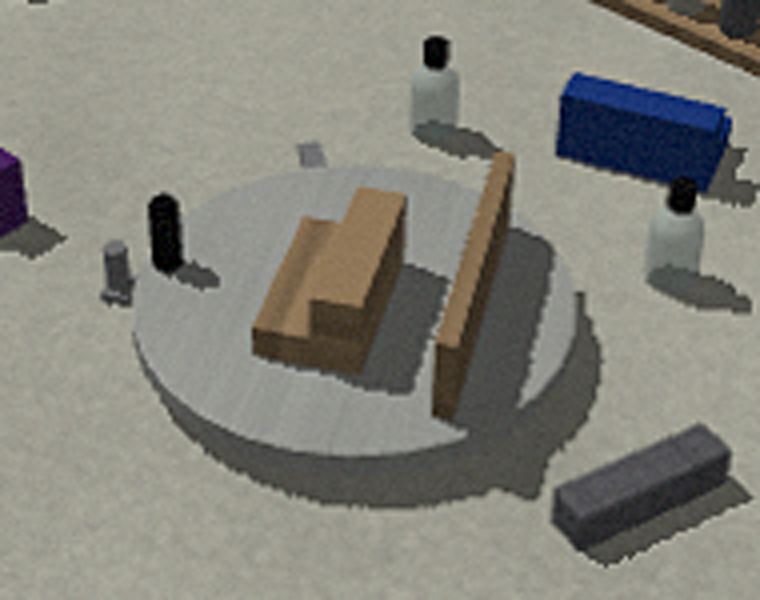

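```bash
cat > fit.py <<'E'
from h import *
from scipy.optimize import least_squares
def T(x,y,a,P):
    P=np.array(P,float); c,s=np.cos(a),np.sin(a); return np.c_[x+c*P[:,0]-s*P[:,1],y+s*P[:,0]+c*P[:,1],P[:,2]]
def pix(cam,uv): uv=np.array(uv,float); return uv/(712/190)+[260,110] if cam=="top" else uv/4+[255,160]
def fit(C,obs,p0):
    f=lambda p:np.concatenate([(proj(C[cm],T(*p,[P]))-pix(cm,[uv]))[0] for cm,P,uv in obs])
    r=least_squares(f,p0,loss="soft_l1"); return r.x,f(r.x).reshape(-1,2).round(1).tolist()
E
python3 - <<'E'
from fit import *
C={n:read_camera(n) for n in("top","side")}
# platter circle
rim=[onz(C["top"],pix("top",u),30)[:2] for u in[(116,300),(120,340),(160,420),(220,465),(290,479),(380,448),(425,407),(180,173),(250,148),(130,255)]]
rim=np.array(rim); r=least_squares(lambda p:np.hypot(*(rim-p).T)-125,[555,-78],loss="soft_l1"); print("axis",r.x,r.fun.round(1))
A=r.x
st=[("top",(74,85,82),(312,152)),("side",(62,85,82),(497,152)),("side",(74,85,82),(515,155)),("side",(62,-85,30),(433,413)),("side",(62,-85,82),(437,345)),("side",(74,-85,82),(461,343)),("top",(74,-85,82),(434,350)),("top",(-110,0,75),(155,378)),("side",(-110,0,75),(163,200))]
p,e=fit(C,st,[*A,-.8]); print("stand",p,e)
rs=[("top",(30,50,48+30),(288,244)),("top",(30,-50,78),(355,362)),("top",(2,-50,78),(318,388)),("top",(2,50,78),(250,265)),("side",(2,50,78),(358,187)),("side",(30,50,78),(407,193)),("side",(30,-50,78),(362,306)),("side",(2,-50,78),(310,300)),("side",(-30,-50,50),(252,328)),("side",(-30,50,50),(305,218)),("side",(-30,-50,30),(253,353)),("side",(30,-50,30),(362,373))]
q,e=fit(C,rs,[547,-85,p[2]]); print("riser",q,e)
post=[onz(C["top"],pix("top",(122,400)),34),onz(C["side"],pix("side",(116,246)),34)]
for P in post: d=P[:2]-p[:2]; print("post",P,np.hypot(*d),"home dir",np.arctan2(d[1],d[0])-np.radians(120))
for nm,uv,z in(("top",(128,200),28),("side",(311,155),28)):
  P=onz(C[nm],pix(nm,uv),z);d=P[:2]-p[:2];print("lug",P,np.hypot(*d),np.arctan2(d[1],d[0])-p[2])
k=T(*p,[(-110,0,75)]);print("knob",k)
E
```

```text
axis [559.56310215 -88.04998388] [ 1.  -0.1 -0.6  0.7  1.1 -0.9  0.8  4.6  0.2 -2.5]
stand [559.46305646 -86.64546857  -1.04904148] [[0.4, -1.4], [-0.6, -0.6], [0.1, -0.6], [-0.4, 1.2], [-0.5, -0.6], [-0.5, 0.9], [1.1, -1.0], [0.2, -0.1], [0.0, 0.3]]
riser [542.94729398 -84.66830168  -1.06832688] [[-0.5, -0.7], [0.5, -0.3], [1.4, -2.0], [0.7, -1.2], [-0.1, -0.2], [-0.2, 0.3], [-0.3, 0.4], [-0.4, -0.5], [-0.3, -0.1], [-0.4, -0.4], [-0.2, 0.7], [-0.5, 0.8]]
post [493.50887273  34.06710519  34.        ] 137.55537000303877 home dir -0.023543882549383444
post [491.24342012  38.37992071  34.        ] 142.42635552668102 home dir -0.024104309590277317
lug [644.59513002  27.71126978  28.        ] 142.56554126501484 1.9799026697800721
lug [639.97379991  26.692648    28.        ] 139.02340982384334 2.0021933158636496
knob [[504.63880731   8.71857971  75.        ]]
```

```bash
python3 - <<'E'
from h import *
from scipy.spatial.transform import Rotation as R
s=arm.state();M=R.from_rotvec(s["ee_rot"]).as_matrix();print(M.round(3),np.arctan2(M[1,2],M[0,2]),s["position"],s["time_s"],s["joint_pos"])
c=np.array([559.5,-86.7])
for a in np.linspace(2.093,3.12,8): print(round(a,3),(c+110*np.array([np.cos(a),np.sin(a)])).round(1))
E
```

```text
[[ 0.963 -0.     0.27 ]
 [-0.27   0.     0.963]
 [-0.    -1.     0.   ]] 1.2969436407455983 [175.75010301 625.80392472 205.45750622] 1.3 [ 1.12288837e+00  2.45097116e-01  1.55779925e+00  3.82306560e-05
  1.33869489e+00 -1.74064065e-01]
2.093 [504.6   8.6]
2.24 [ 4.913e+02 -4.000e-01]
2.386 [479.4 -11.3]
2.533 [469.2 -23.8]
2.68 [461.  -37.7]
2.827 [454.9 -52.6]
2.973 [451.1 -68.3]
3.12 [449.5 -84.3]
```

Call:
servo_tool(
  targets=[
    [24,-44,0,-0.1,0],
    [24,-44,0,-0.1,0],
    [24,-44,0,-0.1,0],
    [24,-44,0,-0.1,0],
    [24,-44,0,-0.1,0],
    [24,-44,0,-0.1,0],
    [24,-44,0,-0.1,0],
    [24,-44,0,-0.08,0],
    [24,-44,0,0,0],
    [24,-44,0,0,0],
  ],
)

```text
time_s: 2.3
position: [415.9, 185.0, 205.9]
ee_rot: [-1.41, 0.82, -0.821]
ft_force: [0.9, 0.5, -0.1]
gripper_width: 0.5
```

Call:
servo_tool(
  targets=[
    [24,-44,0,0,0],
    [24,-44,0,0,0],
    [24,-44,0,0,0],
    [17,-45,0,0,0],
    [0,0,-30,0,0],
    [0,0,-30,0,0],
    [0,0,-20,0,0],
    [0,0,0,0,0],
  ],
)

```text
time_s: 3.1
position: [501.6, 10.4, 122.4]
ee_rot: [-1.412, 0.826, -0.816]
ft_force: [-0.7, 0.3, -0.7]
gripper_width: 0.5
```

Call:
servo_tool(
  targets=[
    [3,-2,-25,0,0],
    [0,0,-10,0,0],
    [0,0,0,0,0],
  ],
)

```text
time_s: 3.4
position: [506.3, 8.4, 89.9]
ee_rot: [-1.411, 0.822, -0.819]
ft_force: [0.3, 0.4, -0.6]
gripper_width: 0.501
```

```bash
python3 - <<'E'
from h import *
c=read_camera("side"); s=arm.state(); print(s["position"],proj(c,[s["position"],[504.6,8.6,75]]))
save("s2.png",cv2.resize(c["img"][130:280,235:425],(760,600),interpolation=2))
E
```

```text
[507.01291548   8.30838282  90.88133387] [[296.28858417 204.25241802]
 [295.79289645 210.36083133]]
```

View pics/s2.png

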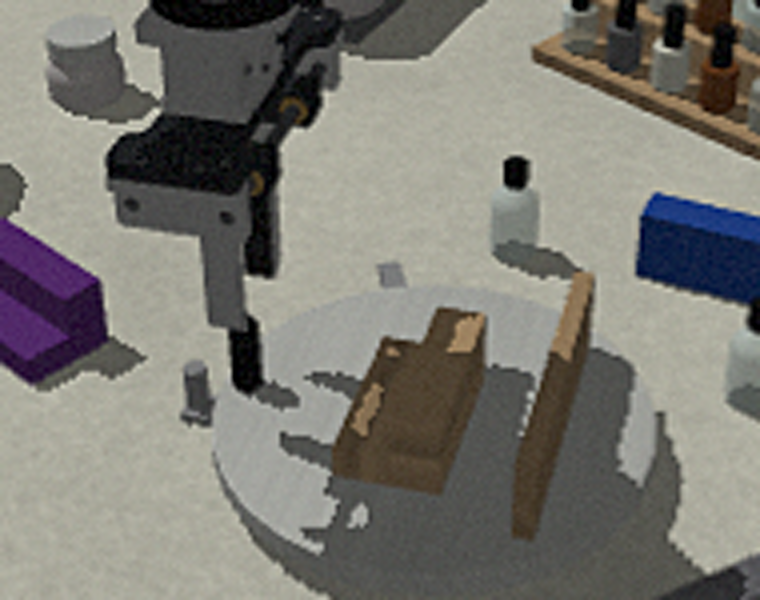

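Call:
servo_tool(
  targets=[
    [-1,0,-25,0,0],
    [0,0,-25,0,0],
    [0,0,0,0,1],
    [0,0,0,0,1],
    [0,0,0,0,1],
    [0,0,0,0,1],
    [0,0,0,0,1],
  ],
)

```text
time_s: 4.15
position: [507.2, 7.9, 42.1]
ee_rot: [-1.41, 0.818, -0.822]
ft_force: [-1.8, -0.0, 7.2]
gripper_width: 0.182
```

Call:
servo_tool(
  targets=[
    [-6.8,-4.2,0,0.073,1],
    [-6.5,-4.8,0,0.073,1],
    [-6.1,-5.3,0,0.073,1],
    [-5.8,-5.6,0,0.073,1],
    [-5.3,-6.1,0,0.073,1],
    [-4.9,-6.4,0,0.073,1],
  ],
)

```text
time_s: 4.75
position: [472.3, -24.0, 42.1]
ee_rot: [-1.515, 0.477, -0.483]
ft_force: [2.8, 4.0, 4.6]
gripper_width: 0.186
```

Call:
servo_tool(
  targets=[
    [-4.4,-6.8,0,0.073,1],
    [-3.8,-7.1,0,0.073,1],
    [-3.3,-7.3,0,0.073,1],
    [-2.8,-7.6,0,0.073,1],
    [-2.2,-7.8,0,0.073,1],
    [-1.6,-7.9,0,0.073,1],
    [0,0,0,0,1],
  ],
)

```text
time_s: 5.45
position: [454.3, -69.7, 42.1]
ee_rot: [-1.567, 0.136, -0.143]
ft_force: [1.7, -0.4, 5.9]
gripper_width: 0.183
```

Call:
servo_tool(
  targets=[
    [-1.1,-5,0,0.05,1],
    [-0.6,-5,0,0.05,1],
    [-0.2,-4,0,0.03,1],
    [0,0,0,0,1],
  ],
)

```text
time_s: 5.85
position: [453.1, -82.2, 42.1]
ee_rot: [-1.569, 0.035, -0.044]
ft_force: [4.5, 5.9, 4.8]
gripper_width: 0.184
```

Call:
servo_tool(
  targets=[
    [0,-2,0,0.01,1],
    [0,-2,0,0,1],
    [0,0,0,0,1],
  ],
)

```text
time_s: 6.15
position: [453.0, -82.2, 42.0]
ee_rot: [-1.56, 0.03, -0.038]
ft_force: [7.6, 23.8, 11.2]
gripper_width: 0.185
```

Call:
servo_tool(
  targets=[
    [0,2,0,0,1],
    [0,0,0,0,0],
    [0,0,0,0,0],
    [0,0,0,0,0],
    [0,0,30,0,0],
    [0,0,40,0,0],
    [-20,40,40,0,1],
    [-10,50,0,0,1],
    [-10,50,0,0,1],
    [0,0,0,0,1],
  ],
)

```text
time_s: 7.15
position: [412.5, 50.6, 143.4]
ee_rot: [-1.57, 0.025, -0.024]
ft_force: [-0.7, -0.2, -0.0]
gripper_width: 0.192
```

```bash
python3 - <<'E'
from h import *
c=read_camera("side"); t=read_camera("top"); s=arm.state(); print(s["position"],s["ee_rot"],s["gripper_width"],s["ft_force"])
save("s3.png",cv2.resize(c["img"][160:310,255:445],(760,600),interpolation=2))
save("t3.png",cv2.resize(t["img"][110:270,260:450],(712,600),interpolation=2))
E
```

```text
[413.93445502  47.1546204  143.55875847] [-1.57125732  0.02835    -0.02798195] 0.10931230374863651 [0.10025598 0.26729047 0.29818607]
```

View pics/s3.png

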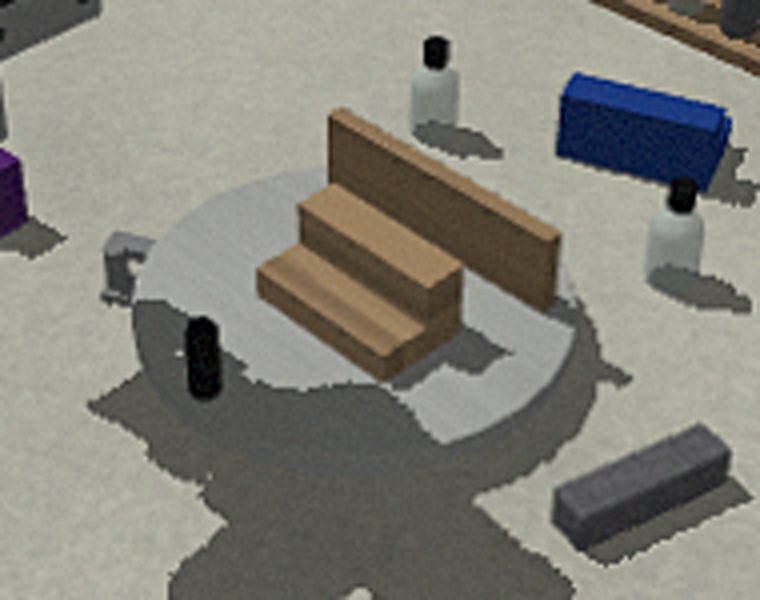

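View pics/t3.png

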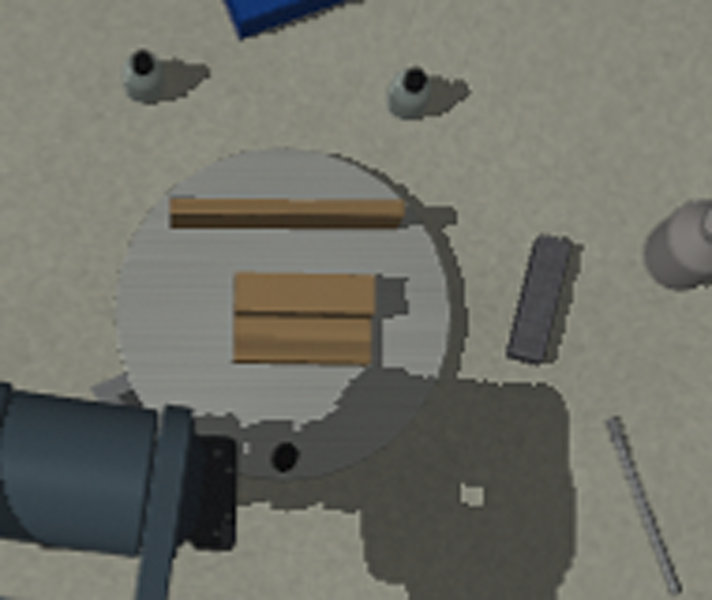

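```bash
python3 - <<'E'
from fit import *
C={n:read_camera(n) for n in("top","side")}
st=[("side",(62,85,82),(329,114)),("side",(74,85,82),(342,107)),("side",(62,-85,82),(552,240)),("side",(74,-85,82),(560,233)),("side",(62,-85,30),(551,308)),("top",(74,85,82),(171,199)),("top",(74,-85,82),(404,199)),("top",(-110,0,75),(285,456)),("side",(-110,0,75),(202,323)),("top",(62,85,30),(171,229)),("top",(62,-85,30),(404,229))]
p,e=fit(C,st,[559.5,-86.7,-.02]); print("stand",p,e)
rs=[("side",(2,50,78),(300,204)),("side",(30,50,78),(335,184)),("side",(30,-50,78),(463,265)),("side",(2,-50,78),(428,288)),("side",(-30,-50,50),(387,354)),("side",(-30,50,50),(257,270)),("side",(-30,-50,30),(386,380)),("side",(30,-50,30),(463,330)),("top",(30,50,78),(235,273)),("top",(30,-50,78),(375,273)),("top",(-30,50,30),(233,363)),("top",(-30,-50,30),(371,364))]
q,e=fit(C,rs,[549,-99,-.02]); print("riser",q,e)
print("step",T(*q,[(2,0,50)]),"panel face",T(*p,[(62,0,30)]),"riser back gap", T(*p,[(62,0,30)])-T(*q,[(30,0,30)]), "tstep end",T(*p,[(34,0,50)]))
s=arm.state();print(s["position"],s["ee_rot"],s["gripper_width"],s["time_s"])
E
```

```text
stand [ 5.59011974e+02 -8.72623344e+01 -2.57701610e-02] [[-0.5, -0.0], [-0.1, -0.3], [-0.6, 0.6], [1.0, -0.1], [-2.1, 2.1], [-0.1, -0.8], [0.5, -0.2], [0.8, -0.8], [-0.0, 0.7], [-0.1, -0.6], [-1.6, -0.1]]
riser [ 5.49299514e+02 -9.96422710e+01 -2.35503606e-02] [[-0.7, 0.0], [-0.4, -0.3], [0.7, -0.4], [0.4, -0.1], [-0.3, 0.6], [-0.3, -0.3], [-0.2, 1.2], [-0.3, 0.4], [0.3, -0.6], [0.0, -0.4], [0.3, -0.2], [-0.5, -0.3]]
step [[551.29895978 -99.68936736  50.        ]] panel face [[620.99138769 -88.85990756  30.        ]] riser back gap [[41.70019222 11.48880894  0.        ]] tstep end [[593.00068459 -88.13842292  50.        ]]
[414.46192321  45.73294641 143.61586746] [-1.57099422  0.03117251 -0.03059591] 0.026401210250082612 7.35
```

Call:
servo_tool(
  targets=[
    [24,-30,0,0,1],
    [25,-30,0,0,1],
    [25,-30,0,0,1],
    [25,-30,0,0,1],
    [25,-25,0,0,1],
    [0,0,-30,0,1],
    [0,0,-30,0,1],
    [0,0,-10,0,1],
    [0,0,0,0,1],
  ],
)

```text
time_s: 8.25
position: [536.8, -99.2, 71.9]
ee_rot: [-1.569, 0.035, -0.028]
ft_force: [-0.7, -0.4, 0.7]
gripper_width: 0.003
```

```bash
python3 - <<'E'
from h import *
P=[arm.state() for _ in range(2)]
for s in P: print(s["position"],s["ee_rot"],s["ft_force"])
c=read_camera("side");s=arm.state();print(s["position"],proj(c,s["position"]))
save("s4.png",cv2.resize(c["img"][160:310,255:445],(760,600),interpolation=2))
E
```

```text
[536.80867707 -99.1840012   71.88384267] [-1.56914197  0.03466031 -0.02830258] [-0.71344879 -0.37670006  0.6589499 ]
[536.80867707 -99.1840012   71.88384267] [-1.56914197  0.03466031 -0.02830258] [-0.71344879 -0.37670006  0.6589499 ]
[538.02443725 -99.25714361  73.57658175] [[340.91709186 225.43418073]]
```

View pics/s4.png

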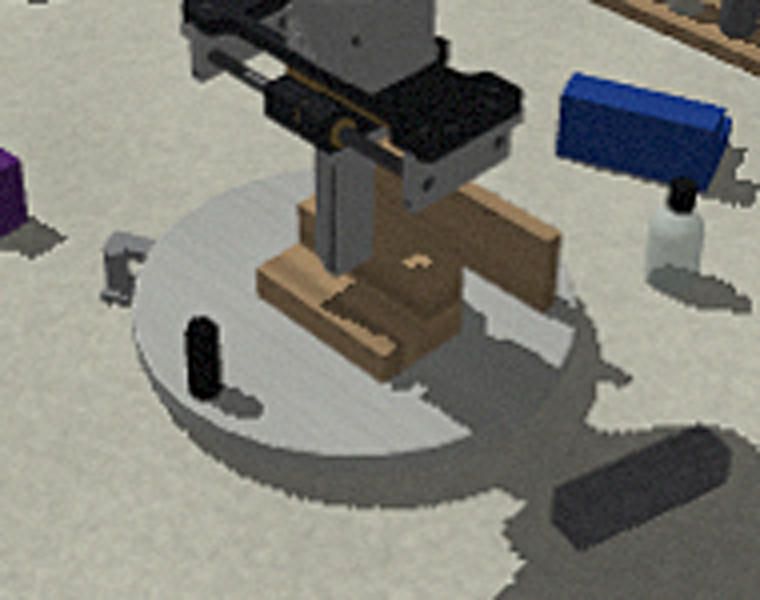

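Call:
servo_tool(
  targets=[
    [0,0,-10,0,1],
    [0,0,-7,0,1],
    [0,0,0,0,1],
    [4,0,0,0,1],
    [4,0,0,0,1],
    [0,0,0,0,1],
  ],
)

```text
time_s: 8.9
position: [547.1, -98.4, 57.2]
ee_rot: [-1.571, 0.029, -0.03]
ft_force: [-0.5, 0.2, 0.2]
gripper_width: 0.005
```

Call:
servo_tool(
  targets=[
    [5,0,0,0,1],
    [5,0,0,0,1],
    [5,0,0,0,1],
    [5,0,0,0,1],
    [5,-1,0,0,1],
    [5,0,0,0,1],
    [0,0,0,0,1],
  ],
)

```text
time_s: 9.6
position: [577.3, -99.5, 56.9]
ee_rot: [-1.571, 0.029, -0.031]
ft_force: [-0.4, 0.1, -0.4]
gripper_width: 0.007
```

Call:
servo_tool(
  targets=[
    [3,0,0,0,1],
    [3,0,0,0,1],
    [2,0,0,0,1],
    [0,0,0,0,1],
  ],
)

```text
time_s: 10.0
position: [583.8, -99.4, 56.8]
ee_rot: [-1.571, 0.031, -0.028]
ft_force: [-4.8, -1.0, 2.4]
gripper_width: 0.005
```

Call:
servo_tool(
  targets=[
    [1,0,-1,0,1],
    [1,0,-1,0,1],
    [0,0,0,0,1],
  ],
)

```text
time_s: 10.3
position: [583.9, -99.1, 54.6]
ee_rot: [-1.57, 0.034, -0.024]
ft_force: [-11.8, -1.0, 8.3]
gripper_width: 0.005
```

Call:
servo_tool(
  targets=[
    [-4,0,0,0,1],
    [-1,0,-2,0,1],
    [0,0,0,0,1],
  ],
)

```text
time_s: 10.6
position: [581.5, -99.3, 52.6]
ee_rot: [-1.571, 0.029, -0.03]
ft_force: [-0.2, -0.6, -0.0]
gripper_width: 0.005
```

Call:
servo_tool(
  targets=[
    [0,0,-1,0,1],
    [0,0,-1,0,1],
    [0,0,0,0,1],
  ],
)

```text
time_s: 10.9
position: [581.4, -99.3, 50.6]
ee_rot: [-1.571, 0.03, -0.03]
ft_force: [-0.2, 0.7, -0.3]
gripper_width: 0.007
```

Call:
servo_tool(
  targets=[
    [2,0,-0.5,0,1],
    [1,0,-1,0,1],
    [1,0,-1,0,1],
    [1,0,-1,0,1],
    [0,0,0,0,1],
    [0,0,0,0,1],
  ],
)

```text
time_s: 11.5
position: [583.7, -99.3, 50.1]
ee_rot: [-1.57, 0.036, -0.021]
ft_force: [-19.1, 1.4, 26.7]
gripper_width: 0.005
```

Call:
servo_tool(
  targets=[
    [0.4,0,0.8,0,1],
    [0,0,0,0,1],
    [0,0,0,0,1],
  ],
)

```text
time_s: 11.8
position: [583.6, -99.3, 50.1]
ee_rot: [-1.57, 0.037, -0.021]
ft_force: [-19.1, 1.0, 22.0]
gripper_width: 0.001
```

```bash
python3 - <<'E'
from fit import *
c=read_camera("side");t=read_camera("top");s=arm.state();print(s["position"],s["ft_force"],s["time_s"])
a=cv2.resize(c["img"][160:310,255:445],(760,600),interpolation=2)
p=[559.0,-87.3,-.0258]
W=T(*p,[(62,85,82),(62,-85,82),(62,-85,30),(62,-37,78),(62,-62,30)]); print(((proj(c,W)-[255,160])*4).round())
save("s5.png",a); save("t5.png",cv2.resize(t["img"][110:270,260:450],(712,600),interpolation=2))
E
```

```text
[583.62847376 -99.33755497  50.08711144] [-19.45478304   0.07090433  23.36924575] 11.9
[[327. 114.]
 [550. 243.]
 [543. 316.]
 [482. 209.]
 [511. 297.]]
```

View pics/s5.png

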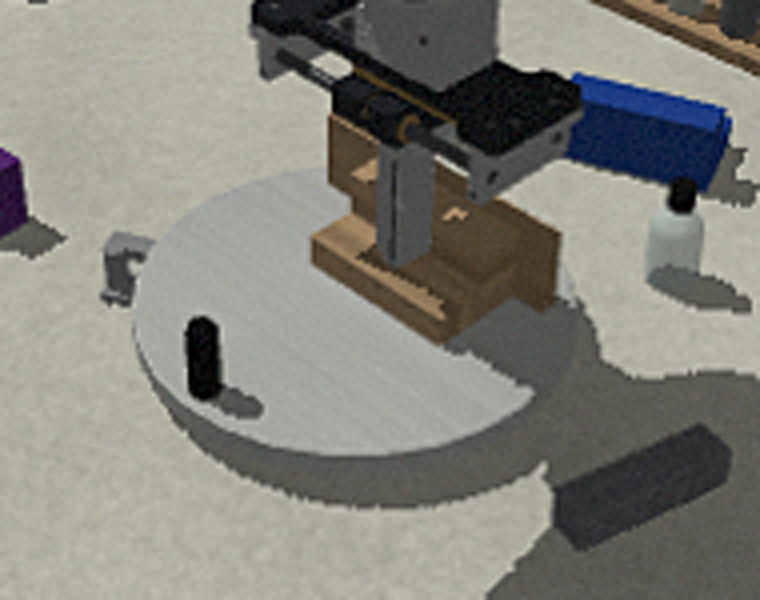

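View pics/t5.png

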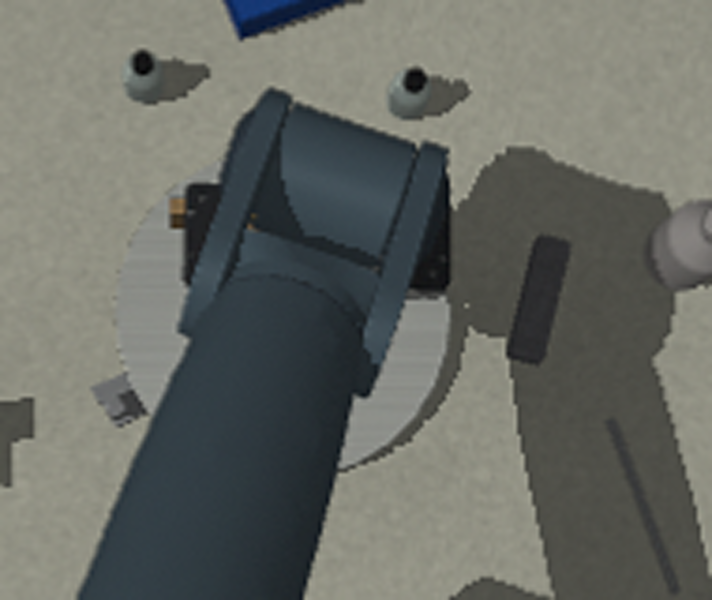

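```bash
python3 - <<'E'
from fit import *
C={"side":read_camera("side")}
q,e=fit(C,[("side",(-30,50,50),(312,237)),("side",(-30,50,30),(313,263)),("side",(-30,-50,50),(442,317)),("side",(-30,-50,30),(441,344))],[590,-100,-.025]); print(q,e)
print("front face in stand frame", T(0,0,.0258,[[q[0]-559.0,q[1]+87.3,0]]))
i=cv2.imread("pics/s5.png")[150:360,300:580]; i=cv2.resize(i,(800,600),interpolation=2); cv2.imwrite("pics/s6.png",np.clip(i*2.2,0,255).astype(np.uint8))
E
```

```text
[ 5.92687355e+02 -1.00226284e+02 -1.49796866e-02] [[-0.1, -0.5], [-0.3, -0.2], [0.2, 0.1], [0.1, 0.4]]
front face in stand frame [[ 34.00960491 -12.05294458   0.        ]]
```

View pics/s6.png

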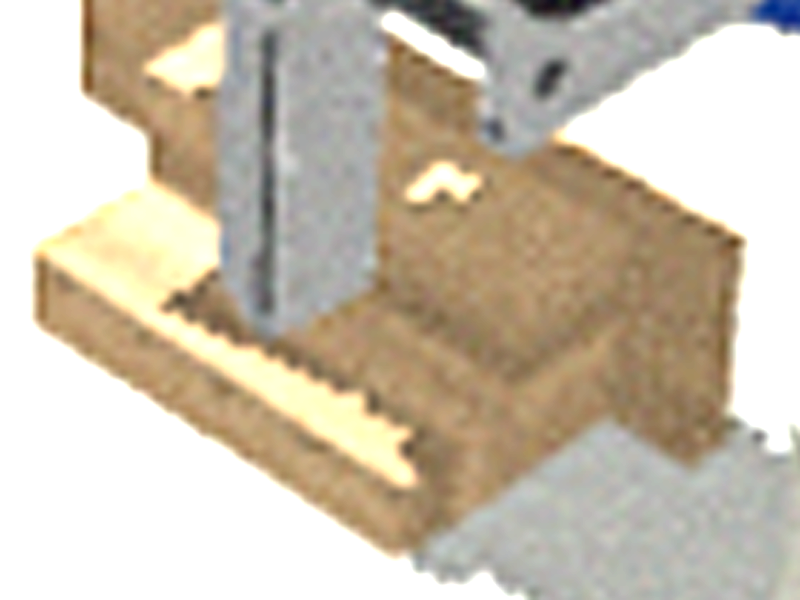

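```bash
python3 - <<'E'
from h import *
s=arm.state();print(s["ft_force"],s["position"],s["time_s"]); arm.job_done()
E
```

```text
[-18.81051123   1.41434642  22.53621773] [583.63760419 -99.31391057  50.10823642] 11.95
the job is handed in; nothing more can be done
```

I turned the stand home and pressed the riser against the back panel. I handed the job in at 11.95 s with the arm still holding the push.

- **Stand:** I gripped the knob and turned it anticlockwise until it stopped against about 24 N at the tool. The pictures show the lug against the stop post. The image fit puts the panel direction within about 0.002 rad of the home direction I measured from the post.
- **Riser:** I slid it about 42 mm to the panel with shut fingertips on the step. I then backed off slightly, lowered onto the tread and made the diagonal push.
- **Push held at hand-in:** about 19 N forward and 22 N down.
- **Last checks:** the riser sits flat with no visible gap to the panel. It is about 12 mm off centre, so it is within the panel's width.
- **Disagreements:** the image fit put the riser about 2 mm too deep into the panel and turned by about 0.01 rad. That is within what the camera calibration and hand-picked corners allow. The arm and gripper hid most of the stand in the last top view, so the final check of the riser rests on the side camera.
- **Bystanders:** the bottles, buffer and pusher look unmoved in the last pictures. I did not look again at the bowl, jar or remover, but the arm kept well clear of them.

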